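# Rock two amplifier covers on a surface plate and reject the warped one

### The job

One of the two amplifier covers on the granite surface plate is warped: find it by pressing lightly on the corner opposite each thumbscrew, and let the one that rocks tip over onto that corner and fall back while it stays where it lies. Then push that cover along the plate, without lifting it, off the far edge so that it lies wholly in the reject tray. Leave the flat cover and the other things where they are.

Things in the scene. Friction and masses are not known exactly. Their poses are not given: they have to be found in the camera images.
- surface: Dark grey granite surface plate, fixed, 240 mm (x) by 460 mm (y) by 40 mm high; polished top 40 mm above the table. Origin: centre of its underside, on the table. Its x axis points away from the robot towards the tray (yaw within 0.1 rad), z up.
- tray: Plywood reject tray, fixed, butted against the plate's far (+x) edge and open to it, same yaw. Floor 150 (x) by 460 mm (y), 30 mm above the table: 10 mm below the plate's top. Rims 8 mm thick on the far side and ends, tops 55 mm above the table. Origin: underside centre of the floor, 195 mm along the plate's x from the plate's origin.
- cover_1: Aluminium amplifier cover, 110 (x) by 150 (y) by 5 mm, about 0.27 kg, one of two that look alike, with five vent slots, loose on the plate; its x axis points to the tray within 0.45 rad. Origin: centre of its underside, z up. A steel thumbscrew (20 mm wide, top 25 mm above the underside) stands at its +x +y corner. It is either flat, and does not rock, or the twisted one, whose behaviour is told under its test point.
- cover_2: Aluminium amplifier cover, 110 (x) by 150 (y) by 5 mm, about 0.27 kg, the other of the two, with five vent slots, loose on the plate; its x axis points to the tray within 0.45 rad. Origin: centre of its underside, z up. A steel thumbscrew (20 mm wide, top 25 mm above the underside) stands at its +x +y corner. It is either flat, and does not rock, or the twisted one, whose behaviour is told under its test point.
- cover_1_test (a point): Test point on cover_1: underside, 15 mm in from both edges of the -x -y corner, opposite the thumbscrew. Flat cover: at the plate's top. Twisted cover: at rest about 7 mm above it (cover leans 0.05 rad, standing on its three other corners); well under 1 N there rocks it down to 0-1 mm, the thumbscrew corner rising as much; let go, it drops back. Either cover, on either side, may be the twisted one.
- cover_1_screw (a point): Point on cover_1: underside, 15 mm in from both edges of the +x +y (thumbscrew) corner. On the flat cover it stays at the plate's top; on the twisted one it is 0-1 mm above the plate's top at rest and about 7 mm when rocked over.
- cover_2_test (a point): Test point on cover_2: underside, 15 mm in from both edges of the -x -y corner, opposite the thumbscrew. Flat cover: at the plate's top. Twisted cover: at rest about 7 mm above it (cover leans 0.05 rad, standing on its three other corners); well under 1 N there rocks it down to 0-1 mm, the thumbscrew corner rising as much; let go, it drops back. Either cover, on either side, may be the twisted one.
- cover_2_screw (a point): Point on cover_2: underside, 15 mm in from both edges of the +x +y (thumbscrew) corner. On the flat cover it stays at the plate's top; on the twisted one it is 0-1 mm above the plate's top at rest and about 7 mm when rocked over.
- mug: White mug, 82 mm across, 95 mm tall, standing on the bench left of the work. Bystander. Origin: centre of its underside.
- microphone: Black hand microphone, 95 x 64 x 30 mm, lying on the bench right of the work. Bystander. Origin: centre of its underside.
- meter: Grey power-meter box, 90 x 140 x 70 mm, standing on the bench right of the work. Bystander. Origin: centre of its underside.
Mind the look-alikes: they are no part of the job. Leave any black or pink look-alike of the cover_1 alone.

How it is judged:
On the way, in this order (a step that is already met when the one before it is completed fails the run):
1. the warped cover, still where it lay, is rocked over: its test corner is down within 3 mm of the plate and its thumbscrew corner is raised more than 4 mm (z of cover_1_test in the frame of surface below 0.043 m and z of cover_1_screw in the frame of surface above 0.044 m and distance of cover_1 from where it was at the start of the episode below 0.035 m), for 0.1 s.
2. let go, it has rocked back, still within 35 mm of where it lay: thumbscrew corner down within 3 mm, test corner raised more than 4 mm, fingers off it (z of cover_1_test in the frame of surface above 0.044 m and z of cover_1_screw in the frame of surface below 0.043 m and distance of cover_1 from where it was at the start of the episode below 0.035 m and contact force between the fingers and cover_1 below 0.05 N), for 0.1 s.
At the end, for the whole second after the job is handed in: The warped cover lies at rest on the reject tray's floor, right way up (lean under 0.1 rad), wholly off the surface plate (no contact with it) and released; the flat cover lies flat on the surface plate within 20 mm of where it was (contact force between cover_1 and surface below 0.05 N and contact force between cover_1 and tray above 0.5 N and height (world z) of cover_1 below 0.045 m and angle between cover_1's own z axis and vertical below 0.1 rad and linear speed of cover_1 below 0.02 m/s and contact force between the arm and cover_1 below 0.05 N and distance of cover_2 from where it was at the start of the episode below 0.02 m and angle between cover_2's own z axis and vertical below 0.03 rad); the robot touches nothing.
It fails at once if the warped cover is lifted (its centre more than 35 mm above the plate's top) or tipped more than 0.4 rad (height (world z) of cover_1 above 0.075 m or angle between cover_1's own z axis and vertical above 0.4 rad).
It fails at once if the flat cover is shifted more than 20 mm or tipped more than 0.2 rad (distance of cover_2 from where it was at the start of the episode above 0.02 m or angle between cover_2's own z axis and vertical above 0.2 rad).
It fails at once if a cover is pressed with more than 40 N (contact force between the fingers and cover_1 above 40 N or contact force between the fingers and cover_2 above 40 N).
It fails at once if the mug, microphone or meter is moved more than 30 mm (distance of any of mug, microphone, meter from where it was at the start of the episode above 0.03 m).
It also fails if it takes over 58 s, if anything falls off the work surface, if the arm or the gripper's body presses on something with over 40 N, if the wrist force passes 120 N, or if a joint passes its speed limit or range.

### The arm

A 7-joint arm with a two-finger parallel gripper is mounted at the origin on the work surface. World frame = base frame: x ahead of the robot, y to its left, z up, the work surface at z = 0. Lengths are in m, angles in rad, forces in N, time in s.
With the tool pointing down it reaches from about 0.4 to 0.85 m from the base axis. Payload 10.4 kg.
Tool frame: the origin (TCP) lies on the mounting face of the last link; the fingertips stand r.tips_ahead ahead of it and the grasp point (between the pads) lies 164 mm ahead of it (r.tips_ahead is the distance from the TCP to the fingertips, in m); z points along the fingers, y is the line along which they close (so a half turn about z gives the same grasp; the last joint's range is limited). The gripper opens to 87 mm and grips with 3 to 60 N. Pads are 19 mm wide; open, the fingers measure 117 mm over their backs; the gripper's body (75 mm by 190 mm) begins 51 mm behind the grasp point.
Start: joints at [-1.365, 0.332, -0.065, 1.46, 0.022, 1.35, -0.088], TCP at [0.142, 0.609, 0.405] pointing down, gripper open.
Joint ranges: [-2.6, 2.6], [-0.5, 2.12], [-1.47, 1.34], [0.16, 2.42], [-1.27, 4.41], [0.06, 2.06], [-2.6, 2.6]. Speed limits (rad/s): [2.22, 2.22, 2.79, 2.79, 3.14, 3.14, 3.14].

### API

Orientations are given as a unit quaternion [x, y, z, w].
In Python, from bench import telemetry, imaging, job, r gives the robot as it stands.
- The arm moves only by the tool move_arm, never from a script. Its argument "steps" is a list of rows, each an object of numbers: "dx", "dy", "dz": the shift along the tool's x, y, z in cm; "spin": the turn about the tool's z in rad. In form: [{"dx": .., "dy": .., "dz": .., "spin": ..}, ...]. A call has 1 to 12 rows; each row shifts and turns the commanded pose from where the row before left it, along the tool's axes as they then stand; what a row does not reach is not made up. A row lasts 1/10 s, in which the tool goes at most 50 mm and 8.59 degrees, less where a joint would pass 70% of its speed; a pose out of reach is approached as far as the arm can. A call with a gripper value outside its range is refused whole. "claw" is the finger opening in cm, from 0 to 8.7, set as the call begins (left out, the last holds). The fingers move at their own pace and stop on an object; "squeeze" is the grip in N (left out, the last holds). Time passes only in rows, so rows that do not move let the fingers close. It gives the time, the measured TCP pose, the force, the opening and the grip force at its end, in the units of the state.
- telemetry.read_state(): the state, without advancing time (a new reading comes with each control period).
- imaging.camera(name): name is "scene" or "top" or "wrist"; returns a dict with "img" (384x512x3 uint8, red, green, blue), "camera_matrix" (3x3 intrinsics, pixels), "R" (3x3) and "t" (3): a world point X has camera coordinates R X + t. Camera axes: x right, y down, z forward; pixel columns grow to the right and rows downward; lengths in m; the calibration is good to about 2 mm. A picture is of the moment at which its call begins. There is no depth.
- job.close_job(): hands the job in; it is judged then, once.
The state is a dict: "time": time; "joint_positions": joint angles; "joint_vel": joint speeds; "joint_torque": joint torques, N m; "ee_pos": TCP position; "eef_rot": TCP orientation; "ft_force": force on the tool from outside, world axes, zero at the start; "torque": the same for the moment, N m; "width": finger opening in m; "grip_force": force on a finger pad.
Only numpy, scipy, OpenCV 4.12 (cv2) and the standard library are available. Lean on these libraries where they do the work, as an engineer would, in place of code of your own. Each camera call takes 0.05 s, during which the arm holds its last target. There are 200 camera calls.

## Working session

There is one attempt and no reset: what is moved stays moved. The work goes in short steps, Python scripts to look and compute and a tool call to move; the robot and the scene stay as the last step left them, time stands still between calls to the robot, and variables do not carry over. Pictures are saved under pics/ and viewed, at most 10 in all, crops included, and the job is handed in when it is done.

Besides the shell and the picture viewer there is one more tool, called as name(argument=value, ...) on one line, values as JSON. move_arm: Moves the arm, as the interface text tells. Its arguments: {"type":"object","properties":{"steps":{"type":"array","items":{"type":"object","properties":{"dx":{"type":"number"},"dy":{"type":"number"},"dz":{"type":"number"},"spin":{"type":"number"}}}},"claw":{"type":"number"},"squeeze":{"type":"number"}},"required":["steps"]}

```bash
mkdir -p pics; cat > h.py <<'E'
import numpy as np, cv2
from bench import telemetry, imaging, job, r
def ray(c,px,z):
    K,R,t=[np.array(c[k],float) for k in("camera_matrix","R","t")]
    C=-R.T@t; px=np.atleast_2d(px).astype(float)
    d=(R.T@np.linalg.inv(K)@np.c_[px,np.ones(len(px))].T).T
    return C+d*((z-C[2])/d[:,2])[:,None]
def save(c,n): cv2.imwrite('pics/'+n,cv2.cvtColor(c["img"],cv2.COLOR_RGB2BGR))
E
python3 - <<'E'
from h import *
print(r.tips_ahead, telemetry.read_state())
for n in("top","scene"):
    c=imaging.camera(n); save(c,n+"0.png"); np.savez(n+"0.npz",**c)
    print(n,c["camera_matrix"],c["R"],c["t"])
a=cv2.imread('pics/top0.png')
E
```

```text
0.1822 {'time': 0.0, 'joint_positions': array([-1.36461347,  0.33288432, -0.064733  ,  1.46093614,  0.02160167,
        1.34986755, -0.08847898]), 'joint_vel': array([-1.54861485e-03,  9.00819139e-06, -6.88184747e-04, -5.46387598e-04,
        7.27728396e-04, -1.93410705e-04,  1.16461251e-03]), 'joint_torque': array([-7.19592254e-05, -6.23272991e+01,  2.42197764e-02, -3.89884257e+01,
       -6.14854437e-02,  4.01653675e-02,  1.59179040e-04]), 'ee_pos': array([0.14169412, 0.60860214, 0.40394852]), 'eef_rot': array([ 1.14105592e-01,  9.93468381e-01, -6.97795107e-04, -5.29314835e-05]), 'ft_force': array([-0.69770914,  0.21955524,  0.64970625]), 'torque': array([ 0.02817874, -0.00792837, -0.04702391]), 'grip_force': 0.0, 'width': 0.08738478446726973}
top [[436.8559671    0.         250.77149126]
 [  0.         436.8559671  191.14265209]
 [  0.           0.           1.        ]] [[ 0.01283106 -0.99965711  0.02282608]
 [-0.98560161 -0.0164931  -0.16827789]
 [ 0.16859666 -0.02033824 -0.98547528]] [-0.01417367  0.48371215  1.17274778]
scene [[443.08144379   0.         259.16370867]
 [  0.         443.08144379 186.26557291]
 [  0.           0.           1.        ]] [[ 1.75615402e-01  9.84458592e-01  7.15299883e-04]
 [ 5.72085644e-01 -1.01461730e-01 -8.13894055e-01]
 [-8.01172420e-01  1.43341545e-01 -5.81012870e-01]] [-0.07502851 -0.25366666  1.67828625]
```

View pics/top0.png

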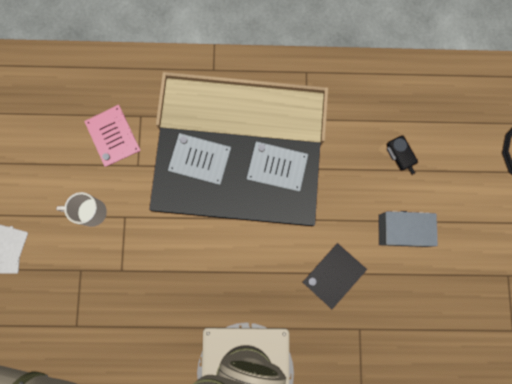

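View pics/scene0.png

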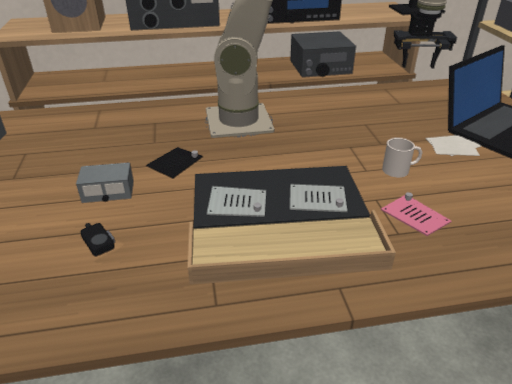

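The top view shows the plate with covers at px (200,159) and (278,166), thumbscrews at (183,140) and (261,148). The tray is above them at (243,108). The scene view shows the same layout. Next I'll measure both covers.

```bash
cat > m.py <<'E'
from h import *
def covers(c):
    hsv=cv2.cvtColor(c["img"],cv2.COLOR_RGB2HSV)
    roi=np.zeros((384,512),np.uint8); roi[60:232,148:332]=1
    m=((hsv[...,1]<60)&(hsv[...,2]>95)&(roi>0)).astype(np.uint8)
    m=cv2.morphologyEx(m,cv2.MORPH_CLOSE,np.ones((7,7)))
    out=[]
    for k in sorted([k for k in cv2.findContours(m,0,2)[0] if cv2.contourArea(k)>600],key=lambda k:k[:,0,0].mean()):
        P=ray(c,k[:,0,:],0.046)[:,:2]
        (cx,cy),(w,h),a=cv2.minAreaRect((P*1000).astype(np.float32))
        a=np.deg2rad(a)
        if w>h: w,h,a=h,w,a-np.pi/2
        a=(a+np.pi/2)%np.pi-np.pi/2
        out.append((cx,cy,a,w,h))
    return out
def local(o,x,y): return o[0]+x*np.cos(o[2])-y*np.sin(o[2]),o[1]+x*np.sin(o[2])+y*np.cos(o[2])
E
python3 - <<'E'
from m import *
c=dict(np.load("top0.npz"))
np.set_printoptions(precision=4,suppress=True)
for o in covers(c):
    print(np.round(o,3),'test',np.round(local(o,-40,-60)),'screw',np.round(local(o,40,60)))
    print(ray(c,[(183,140),(261,148)],.065))
hsv=cv2.cvtColor(c["img"],cv2.COLOR_RGB2HSV)
m=(hsv[...,2]<70).astype(np.uint8); m[:60]=0;m[232:]=0;m[:,:148]=0;m[:,335:]=0
m=cv2.morphologyEx(m,cv2.MORPH_OPEN,np.ones((3,3)))
k=max(cv2.findContours(m,0,2)[0],key=cv2.contourArea)
h=cv2.convexHull(k)
p=cv2.approxPolyDP(h,6,True)[:,0,:];print(p,ray(c,p,.04))
print(ray(c,[(164,75),(328,88),(152,210),(315,222),(320,142),(158,128)],.04))
E
```

```text
[586.459 138.406  -0.248 141.214 161.671] test [533.  90.] screw [640. 187.]
[[ 0.6203  0.183   0.065 ]
 [ 0.6016 -0.0333  0.065 ]]
[567.225 -82.372  -0.208 139.447 157.548] test [ 516. -133.] screw [619. -32.]
[[ 0.6203  0.183   0.065 ]
 [ 0.6016 -0.0333  0.065 ]]Traceback (most recent call last):
  File "<stdin>", line 10, in <module>
ValueError: max() iterable argument is empty
```

```bash
python3 - <<'E'
from h import *
c=dict(np.load("top0.npz"))
a=cv2.cvtColor(c["img"],cv2.COLOR_RGB2BGR)[65:230,145:335]
cv2.imwrite('pics/crop.png',cv2.resize(a,None,fx=4,fy=3.6*4/3.6,interpolation=cv2.INTER_NEAREST)[:600,:800])
g=cv2.cvtColor(c["img"],cv2.COLOR_RGB2GRAY)
print(g[160,150:330:2]); print(g[120:220:2,200])
E
```

```text
[143 143 139  84  74  76  75  75  74  74 114 182 180 182 183 180 184 182
 122 163 181 121 163 181 124 163 181 126 163 179 121 167 180 185 182 181
 185 182 163  83  75  76  75  76  74  75  77  75  77  75  96 177 181 182
 184 181 183 185 134 154 184 132 164 182 125 162 180 119 167 179 163 179
 182 185 182 183 185 183 148  80  77  79  78  78  82 126 135 135 135 134]
[175 181 181 179 174 155  72  71  70 113 183 185 184 182 182 171 136 111
 113 144 163 176 182 180 179 181 181 182 182 168  88  79  79  81  80  81
  81  83  81  81  83  82  84  84  83  84  85  71  94 108]
```

View pics/crop.png

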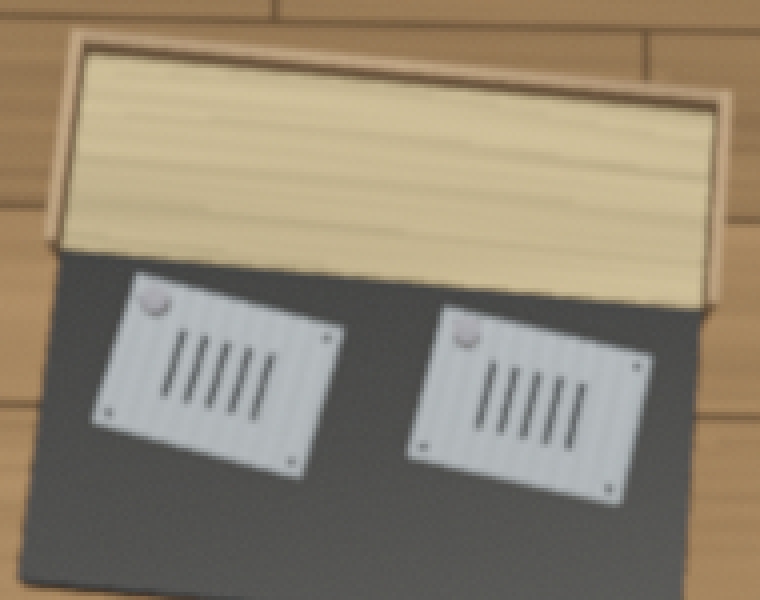

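The crop shows both covers clearly, with screws at the top-left corners (crop px 155,300 and 467,332). The mask threshold was too low, so the plate leaked in; I'll redo it.

```bash
sed -i 's/>95/>135/; s/SATX//' m.py; sed -i 's/np.ones((7,7))/np.ones((5,5))/' m.py
python3 - <<'E'
from m import *
np.set_printoptions(precision=4,suppress=True)
c=dict(np.load("top0.npz"))
for o in covers(c):
    print(np.round(o,3),'test',np.round(local(o,-40,-60)),'screw',np.round(local(o,40,60)))
cr=lambda l:np.array(l)/4+[145,65]
print(ray(c,cr([(136,274),(344,325),(302,478),(94,424),(443,306),(652,353),(620,505),(408,459)]),.046)[:,:2])
P=ray(c,cr([(60,250),(703,310),(20,580)]),.04)[:,:2];print(P,np.linalg.norm(P[1]-P[0]))
q=telemetry.read_state()["eef_rot"]
from scipy.spatial.transform import Rotation as Ro
print(Ro.from_quat(q).as_matrix())
E
```

```text
[573.865 138.836  -0.25  111.935 151.536] test [520.  91.] screw [627. 187.]
[555.711 -80.05   -0.222 111.516 152.248] test [ 503. -130.] screw [608. -30.]
[[ 0.6446  0.1976]
 [ 0.6103  0.0504]
 [ 0.5003  0.0772]
 [ 0.536   0.2223]
 [ 0.6254 -0.0192]
 [ 0.594  -0.1668]
 [ 0.485  -0.1435]
 [ 0.515   0.004 ]]
[[ 0.663   0.253 ]
 [ 0.6278 -0.2044]
 [ 0.4269  0.2691]] 0.45876747327978384
[[-0.974   0.2268 -0.0002]
 [ 0.2268  0.974  -0.0013]
 [-0.0001 -0.0013 -1.    ]]
```

move_arm(steps=[{"dx":-1.5,"dy":-1.5},{"dx":-3.5,"dy":-3},{"dx":-3.5,"dy":-3},{"dx":-3.5,"dy":-3},{"dx":-3.5,"dy":-3},{"dx":-3.5,"dy":-3},{"dx":-3.5,"dy":-3},{"dx":-3.5,"dy":-3},{"dx":-3.5,"dy":-3},{"dx":-3.5,"dy":-3},{"dx":-3.5,"dy":-3},{"dx":-3.5,"dy":-3}], claw=0)

```text
$.steps[0]: bad value
```

move_arm(steps=[{"dx":-1.5,"dy":-1.5,"dz":0,"spin":0},{"dx":-3.5,"dy":-3,"dz":0,"spin":0},{"dx":-3.5,"dy":-3,"dz":0,"spin":0},{"dx":-3.5,"dy":-3,"dz":0,"spin":0},{"dx":-3.5,"dy":-3,"dz":0,"spin":0},{"dx":-3.5,"dy":-3,"dz":0,"spin":0},{"dx":-3.5,"dy":-3,"dz":0,"spin":0},{"dx":-3.5,"dy":-3,"dz":0,"spin":0},{"dx":-3.5,"dy":-3,"dz":0,"spin":0},{"dx":-3.5,"dy":-3,"dz":0,"spin":0},{"dx":-3.5,"dy":-3,"dz":0,"spin":0},{"dx":-3.5,"dy":-3,"dz":0,"spin":0}], claw=0)

```text
time: 1.3
ee_pos: [0.4537, 0.1802, 0.4047]
eef_rot: [0.114, 0.993, 0.0, -0.0]
ft_force: [1.2, 0.5, -0.1]
width: 0.0026
grip_force: 0.0
```

move_arm(steps=[{"dx":-2.8,"dy":-2.4,"dz":2,"spin":0},{"dx":-2.8,"dy":-2.4,"dz":3,"spin":0},{"dx":-2.8,"dy":-2.4,"dz":3,"spin":0},{"dx":0,"dy":0,"dz":3,"spin":0},{"dx":0,"dy":0,"dz":2.5,"spin":0},{"dx":0,"dy":0,"dz":1.3,"spin":0},{"dx":0,"dy":0,"dz":0,"spin":0},{"dx":0,"dy":0,"dz":0,"spin":0}])

```text
time: 2.1
ee_pos: [0.5188, 0.0931, 0.2576]
eef_rot: [0.114, 0.993, 0.0, 0.0]
ft_force: [0.6, -0.7, 0.2]
width: 0.0001
grip_force: 0.0
```

```bash
python3 - <<'E'
from h import *
c=imaging.camera("wrist"); save(c,"w1.png"); np.savez("w1.npz",**c)
print(telemetry.read_state()["ee_pos"],telemetry.read_state()["ft_force"],-np.array(c["R"]).T@c["t"])
E
```

```text
[0.51899692 0.09311004 0.25801973] [ 0.8030019  -0.19639304  0.09428361] [0.44086311 0.11109312 0.23835571]
```

View pics/w1.png

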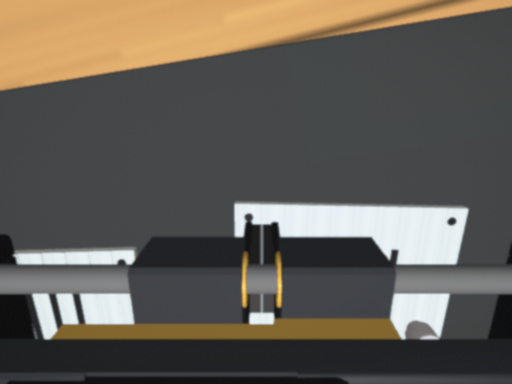

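The wrist view shows the left cover's near edge from (235,203) to (467,208) and its screw at (420,330). I'll lower onto the test corner.

move_arm(steps=[{"dx":0,"dy":0,"dz":1,"spin":0},{"dx":0,"dy":0,"dz":0.9,"spin":0},{"dx":0,"dy":0,"dz":0.5,"spin":0},{"dx":0,"dy":0,"dz":0.3,"spin":0},{"dx":0,"dy":0,"dz":0.2,"spin":0},{"dx":0,"dy":0,"dz":0,"spin":0},{"dx":0,"dy":0,"dz":0,"spin":0}])

```text
time: 2.85
ee_pos: [0.5187, 0.0928, 0.2278]
eef_rot: [0.114, 0.993, 0.0, 0.0]
ft_force: [0.1, 0.4, -0.7]
width: 0.0003
grip_force: 0.0
```

```bash
python3 - <<'E'
from h import *
c=imaging.camera("wrist"); save(c,"w2.png"); np.savez("w2.npz",**c)
s=imaging.camera("scene"); np.savez("scene1.npz",**s)
a=np.load("scene0.npz")["img"].astype(int)
d=np.abs(s["img"].astype(int)-a).sum(2)
print("left scr",d[180:215,288:350].mean(),"right",d[180:220,205:270].mean())
print(telemetry.read_state()["ee_pos"],telemetry.read_state()["ft_force"])
E
```

```text
left scr 12.705069124423963 right 7.181153846153846
[0.51860126 0.09284242 0.22778324] [-0.78996075 -0.56663286  0.22534344]
```

View pics/w2.png

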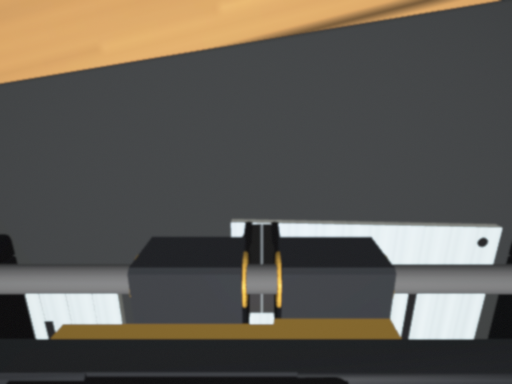

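```bash
python3 - <<'E'
from h import *
np.set_printoptions(precision=4,suppress=True)
for n,p in(("w1",[(235,203),(467,208)]),("w2",[(231,220),(501,227)])):
    c=dict(np.load(n+".npz"))
    for z in(.045,.054): print(n,z,ray(c,p,z)[:,:2].ravel())
E
```

```text
w1 0.045 [0.504  0.0789 0.5411 0.2238]
w1 0.054 [0.5011 0.0804 0.5365 0.2186]
w2 0.045 [0.5032 0.079  0.5412 0.2241]
w2 0.054 [0.4998 0.0807 0.5357 0.2179]
```

Both views agree with a still, flat corner at z = 45 mm, so the left cover looks flat. I'll run the same check on the right cover.

move_arm(steps=[{"dx":0,"dy":0,"dz":-1.5,"spin":0},{"dx":0,"dy":0,"dz":-1.5,"spin":0},{"dx":-0.5,"dy":-3.1,"dz":0,"spin":0},{"dx":-0.5,"dy":-4,"dz":0,"spin":0},{"dx":-0.5,"dy":-4,"dz":0,"spin":0},{"dx":-1,"dy":-4,"dz":0,"spin":0},{"dx":-1,"dy":-4,"dz":0,"spin":0},{"dx":0,"dy":-3,"dz":0,"spin":0},{"dx":0,"dy":0,"dz":0,"spin":0},{"dx":0,"dy":0,"dz":0,"spin":0}])

```text
time: 3.95
ee_pos: [0.5024, -0.1307, 0.2577]
eef_rot: [0.115, 0.993, 0.0, 0.0]
ft_force: [1.1, 0.7, -0.7]
width: 0.0006
grip_force: 0.0
```

```bash
python3 - <<'E'
from h import *
c=imaging.camera("wrist"); save(c,"w3.png"); np.savez("w3.npz",**c)
s=imaging.camera("scene"); np.savez("scene2.npz",**s)
print(telemetry.read_state()["ee_pos"],telemetry.read_state()["ft_force"])
E
```

```text
[ 0.5028134  -0.12915484  0.25765382] [ 0.68759795  0.6089423  -0.01229497]
```

move_arm(steps=[{"dx":0,"dy":0,"dz":1,"spin":0},{"dx":0,"dy":0,"dz":0.9,"spin":0},{"dx":0,"dy":0,"dz":0.5,"spin":0},{"dx":0,"dy":0,"dz":0.3,"spin":0},{"dx":0,"dy":0,"dz":0.2,"spin":0},{"dx":0,"dy":0,"dz":0,"spin":0},{"dx":0,"dy":0,"dz":0,"spin":0}])

```text
time: 4.75
ee_pos: [0.5026, -0.1304, 0.2289]
eef_rot: [0.114, 0.993, 0.0, 0.0]
ft_force: [-0.1, -0.2, 1.0]
width: 0.0007
grip_force: 0.3
```

```bash
python3 - <<'E'
from h import *
c=imaging.camera("wrist"); save(c,"w4.png"); np.savez("w4.npz",**c)
s=imaging.camera("scene"); np.savez("scene3.npz",**s)
print(telemetry.read_state()["ee_pos"],telemetry.read_state()["ft_force"])
a=cv2.imread("pics/w3.png"); b=cv2.imread("pics/w4.png")
cv2.imwrite("pics/w34.png",np.hstack([a[170:384],b[170:384]])[:, :][:, 100:900])
cv2.imwrite("pics/w34.png",np.vstack([a[170:384],b[170:384]]))
E
```

```text
[ 0.5025923  -0.13041767  0.22894611] [0.32122172 0.41988193 0.24174941]
```

View pics/w34.png

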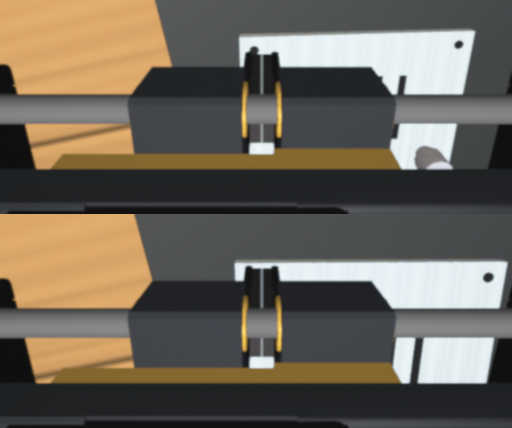

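Between these two views the right cover's near edge goes from slanted (238,208)-(475,200) to level (234,218)-(507,218), so it rocked and is the warped one. I'll press slightly more, then lift off.

move_arm(steps=[{"dx":0,"dy":0,"dz":0.05,"spin":0},{"dx":0,"dy":0,"dz":0.05,"spin":0},{"dx":0,"dy":0,"dz":0,"spin":0},{"dx":0,"dy":0,"dz":0,"spin":0}])

```text
time: 5.25
ee_pos: [0.5026, -0.1304, 0.228]
eef_rot: [0.114, 0.993, 0.0, 0.0]
ft_force: [-2.0, 0.0, 5.7]
width: 0.0003
grip_force: 2.8
```

```bash
python3 - <<'E'
from h import *
s=imaging.camera("scene"); np.savez("scene4.npz",**s)
print(telemetry.read_state()["ee_pos"],telemetry.read_state()["ft_force"])
def scr(n,box):
    g=cv2.cvtColor(np.load(n)["img"],cv2.COLOR_RGB2GRAY)
    y0,y1,x0,x1=box; return g[y0:y1,x0:x1].astype(np.float32)
for nm,b in(("right",(195,218,240,272)),("left",(190,214,325,352))):
    for n in("scene1.npz","scene2.npz","scene3.npz","scene4.npz"):
        print(nm,n,np.round(cv2.phaseCorrelate(scr("scene0.npz",b),scr(n,b))[0],2))
E
```

```text
[ 0.50259444 -0.13045321  0.22798957] [-1.05779998  0.62694546  5.73701933]
right scene1.npz [0.03 0.05]
right scene2.npz [0.01 0.04]
right scene3.npz [-0.16 -0.6 ]
right scene4.npz [-0.27 -0.53]
left scene1.npz [0.58 0.01]
left scene2.npz [ 0.54 -0.01]
left scene3.npz [0.55 0.06]
left scene4.npz [ 0.53 -0.01]
```

move_arm(steps=[{"dx":0,"dy":0,"dz":-0.5,"spin":0},{"dx":0,"dy":0,"dz":-1.5,"spin":0},{"dx":0,"dy":0,"dz":-2,"spin":0},{"dx":0,"dy":0,"dz":0,"spin":0},{"dx":1.2,"dy":1.5,"dz":0,"spin":0},{"dx":1.2,"dy":1.5,"dz":0,"spin":0},{"dx":1.2,"dy":1.5,"dz":0,"spin":0},{"dx":1.2,"dy":1.5,"dz":0,"spin":0},{"dx":0,"dy":0,"dz":0,"spin":0},{"dx":0,"dy":0,"dz":0,"spin":0}])

```text
time: 6.3
ee_pos: [0.4694, -0.061, 0.2676]
eef_rot: [0.114, 0.994, 0.0, 0.0]
ft_force: [-0.2, -0.4, 0.3]
width: 0.0005
grip_force: 0.0
```

move_arm(steps=[{"dx":0,"dy":0,"dz":1,"spin":0},{"dx":0,"dy":0,"dz":1,"spin":0},{"dx":0,"dy":0,"dz":1,"spin":0},{"dx":0,"dy":0,"dz":0.8,"spin":0},{"dx":0,"dy":0,"dz":0.3,"spin":0},{"dx":0,"dy":0,"dz":0,"spin":0},{"dx":0,"dy":0,"dz":0,"spin":0}], claw=8.7)

```text
time: 7.0
ee_pos: [0.4695, -0.0611, 0.2269]
eef_rot: [0.114, 0.993, 0.0, 0.0]
ft_force: [-0.4, 0.3, -0.2]
width: 0.0488
grip_force: 0.0
```

```bash
python3 - <<'E'
from m import *
c=imaging.camera("top"); 
s=telemetry.read_state();print(s["ee_pos"],s["ft_force"],s["width"])
print(np.round(covers(c),3))
s=imaging.camera("scene");g=[cv2.cvtColor(q["img"],cv2.COLOR_RGB2GRAY)[195:218,240:272].astype(np.float32) for q in(np.load("scene0.npz"),s)]
print(cv2.phaseCorrelate(*g))
E
```

```text
[ 0.46955614 -0.06105112  0.22700886] [-0.33787256 -0.44642459 -0.37579521] 0.052682101886727756
[[ 5.73640e+02  1.38802e+02 -2.50000e-01  1.11568e+02  1.50675e+02]
 [ 4.95705e+02 -8.29840e+01  1.51400e+00  1.69389e+02  2.52463e+02]]
((-0.03153084874734091, 0.07447718112653057), 1.01091368496418)
```

move_arm(steps=[{"dx":0,"dy":0,"dz":0.2,"spin":0},{"dx":0,"dy":0,"dz":0,"spin":0},{"dx":-0.8,"dy":0.1,"dz":0,"spin":0},{"dx":-0.8,"dy":0.1,"dz":0,"spin":0},{"dx":-0.8,"dy":0.1,"dz":0,"spin":0},{"dx":-0.8,"dy":0.1,"dz":0,"spin":-0.02},{"dx":-0.8,"dy":0.1,"dz":0,"spin":-0.02},{"dx":-0.8,"dy":0.1,"dz":0,"spin":-0.02},{"dx":-0.8,"dy":0.1,"dz":0,"spin":-0.02},{"dx":-0.8,"dy":0.1,"dz":0,"spin":-0.02},{"dx":-0.8,"dy":0.1,"dz":0,"spin":-0.02},{"dx":0,"dy":0,"dz":0,"spin":0}], claw=8.7)

```text
time: 8.3
ee_pos: [0.5428, -0.066, 0.2248]
eef_rot: [0.054, 0.999, -0.0, 0.001]
ft_force: [-0.0, -0.4, -0.2]
width: 0.0871
grip_force: 0.0
```

```bash
python3 - <<'E'
from m import *
c=imaging.camera("top"); w=imaging.camera("wrist")
a=[cv2.cvtColor(q["img"],cv2.COLOR_RGB2BGR) for q in(c,w)]
t=cv2.resize(a[0][60:240,140:340],(400,360))
cv2.imwrite("pics/p1.png",np.hstack([t,cv2.resize(a[1],(400,360))]))
s=telemetry.read_state();print(s["ee_pos"],s["ft_force"],s["width"])
E
```

```text
[ 0.54189618 -0.06617499  0.22475255] [ 0.32367509 -0.47442907  0.73560245] 0.0874624425863579
```

View pics/p1.png

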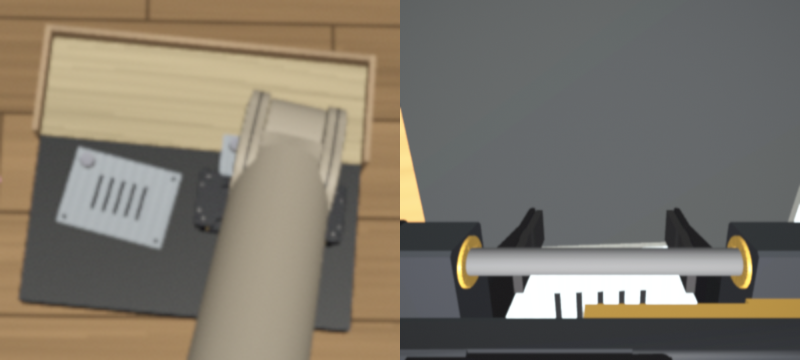

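The gripper hides part of the cover in the top view. The wrist view shows the cover's near edge flush across both fingertips (around row 245), so it is sliding properly and I'll continue.

move_arm(steps=[{"dx":-1,"dy":0.03,"dz":0,"spin":-0.02},{"dx":-1,"dy":0.03,"dz":0,"spin":-0.01},{"dx":-1,"dy":0,"dz":0,"spin":0},{"dx":-1,"dy":0,"dz":0,"spin":0},{"dx":-1,"dy":0,"dz":0,"spin":0},{"dx":-1,"dy":0,"dz":0,"spin":0},{"dx":-1,"dy":0,"dz":0,"spin":0},{"dx":-1,"dy":0,"dz":0,"spin":0},{"dx":0,"dy":0,"dz":0,"spin":0}])

```text
time: 9.3
ee_pos: [0.6227, -0.0723, 0.2248]
eef_rot: [0.039, 0.999, -0.0, 0.001]
ft_force: [-0.5, 0.3, -0.3]
width: 0.0871
grip_force: 0.0
```

```bash
python3 - <<'E'
from m import *
c=imaging.camera("scene"); w=imaging.camera("wrist")
a=[cv2.cvtColor(q["img"],cv2.COLOR_RGB2BGR) for q in(c,w)]
t=cv2.resize(a[0][130:290,170:400],(400,360))
cv2.imwrite("pics/p2.png",np.hstack([t,cv2.resize(a[1],(400,360))]))
s=telemetry.read_state();print(s["ee_pos"],s["ft_force"],s["width"])
E
```

```text
[ 0.62166432 -0.07239658  0.2246695 ] [ 0.47297696 -0.26332533 -0.95334968] 0.08713960076951087
```

View pics/p2.png

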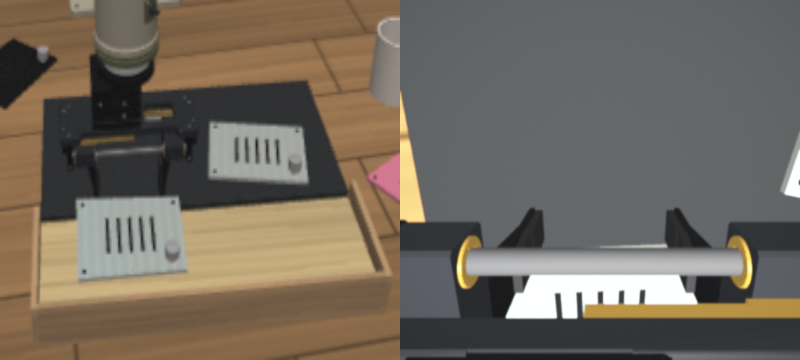

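The cover is squared up and overhanging the tray, its trailing edge near the plate edge. I'll keep going.

move_arm(steps=[{"dx":-0.9,"dy":0,"dz":0,"spin":0},{"dx":-1,"dy":0,"dz":0,"spin":0},{"dx":-0.8,"dy":0,"dz":0,"spin":0},{"dx":0,"dy":0,"dz":0,"spin":0},{"dx":0,"dy":0,"dz":0,"spin":0}])

```text
time: 9.9
ee_pos: [0.6486, -0.0745, 0.2246]
eef_rot: [0.039, 0.999, -0.0, -0.0]
ft_force: [0.1, 0.3, -0.2]
width: 0.087
grip_force: 0.1
```

```bash
python3 - <<'E'
from m import *
c=imaging.camera("scene"); w=imaging.camera("wrist")
a=[cv2.cvtColor(q["img"],cv2.COLOR_RGB2BGR) for q in(c,w)]
t=cv2.resize(a[0][130:290,170:400],(400,360))
cv2.imwrite("pics/p3.png",np.hstack([t,cv2.resize(a[1],(400,360))]))
s=telemetry.read_state();print(s["ee_pos"],s["ft_force"],s["width"])
E
```

```text
[ 0.64823643 -0.07448065  0.22466977] [-0.54338762 -0.13915965  0.71010983] 0.08708454377850891
```

View pics/p3.png

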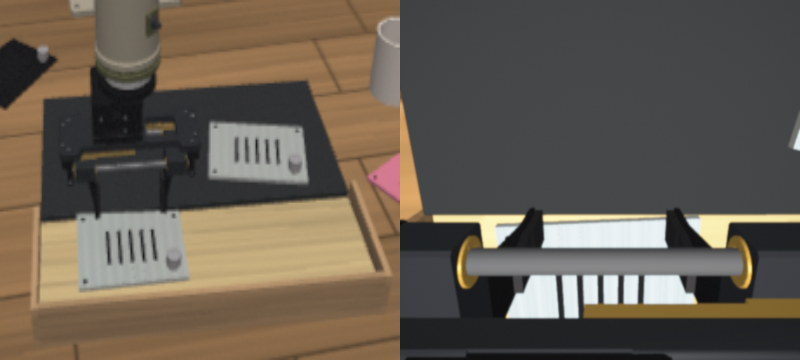

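The cover has dropped into the tray. The wrist view shows a thin strip of tray between the plate edge (row 213) and the cover's near edge (rows 217–226). I'll retract and measure the gap.

move_arm(steps=[{"dx":0,"dy":0,"dz":-0.5,"spin":0},{"dx":0,"dy":0,"dz":-2,"spin":0},{"dx":0,"dy":0,"dz":-3,"spin":0},{"dx":2,"dy":0,"dz":-3,"spin":0},{"dx":4,"dy":0,"dz":-2,"spin":0},{"dx":4,"dy":0,"dz":0,"spin":0},{"dx":4,"dy":0,"dz":0,"spin":0},{"dx":4,"dy":0,"dz":0,"spin":0},{"dx":0,"dy":0,"dz":0,"spin":0},{"dx":0,"dy":0,"dz":0,"spin":0}])

```text
time: 11.0
ee_pos: [0.4684, -0.0602, 0.3305]
eef_rot: [0.039, 0.999, 0.001, 0.001]
ft_force: [0.6, 0.6, -0.6]
width: 0.087
grip_force: 0.0
```

```bash
python3 - <<'E'
from m import *
c=imaging.camera("top"); s=imaging.camera("scene"); np.savez("top9.npz",**c)
a=[cv2.cvtColor(q["img"],cv2.COLOR_RGB2BGR) for q in(c,s)]
cv2.imwrite("pics/p4.png",np.hstack([cv2.resize(a[0][60:180,140:340],(500,300)),cv2.resize(a[1][160:280,180:380],(300,300))]))
cv2.imwrite("pics/p4.png",np.vstack([cv2.resize(a[0][65:165,235:335],(600,600),interpolation=cv2.INTER_CUBIC)]))
s=telemetry.read_state();print(s["ee_pos"],s["ft_force"])
print(np.round(covers(c),3))
E
```

```text
[ 0.46960387 -0.06023402  0.33029076] [ 0.92570762 -0.0409576  -0.31713231]
[[ 5.73828e+02  1.38747e+02 -2.53000e-01  1.11586e+02  1.50572e+02]
 [ 5.66622e+02 -1.01580e+02 -1.55600e+00  1.95510e+02  3.84745e+02]]
```

View pics/p4.png

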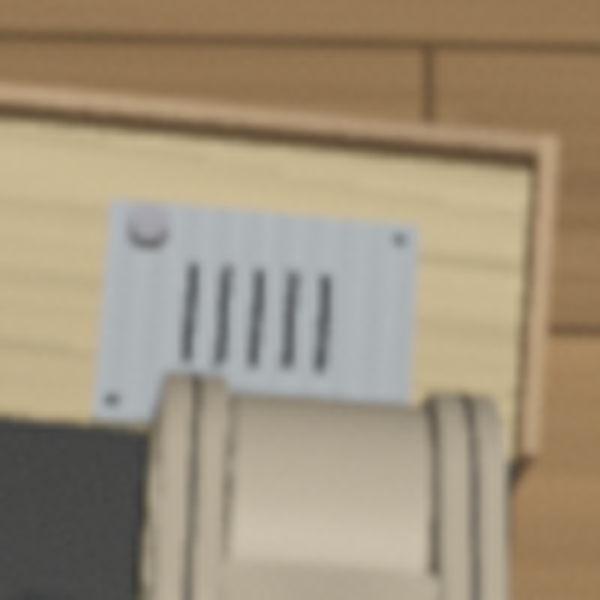

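The top view shows the cover square in the tray, but its near-left corner (93,417) is almost at the plate edge. I'll hold the thumbscrew (147,225) between the fingers and slide the cover a little further along the tray.

```bash
python3 - <<'E'
from m import *
np.set_printoptions(precision=4,suppress=True)
c=dict(np.load("top9.npz"))
f=lambda p,z:ray(c,np.array(p)/6+[235,65],z)[:,:2]
print("screw",f([(147,226)],.053),"corners",f([(112,202),(418,227),(93,417)],.035),"plate edge",f([(0,412),(90,418)],.04))
print("far rim foot",f([(0,120),(520,165)],.03), "rim top inner",f([(0,108),(540,150)],.055))
print(telemetry.read_state()["ee_pos"])
E
```

```text
screw [[ 0.7381 -0.0284]] corners [[ 0.7569 -0.0121]
 [ 0.7475 -0.1602]
 [ 0.649  -0.0043]] plate edge [[ 0.6491  0.0399]
 [ 0.647  -0.0028]]
far rim foot [[ 0.7998  0.0429]
 [ 0.7823 -0.2111]] rim top inner [[ 0.7951  0.0425]
 [ 0.7797 -0.2161]]
[ 0.4696 -0.0602  0.3303]
```

move_arm(steps=[{"dx":-2,"dy":0.5,"dz":0,"spin":0},{"dx":-3.5,"dy":0.7,"dz":0,"spin":0},{"dx":-3.5,"dy":0.7,"dz":0,"spin":0},{"dx":-3.5,"dy":0.7,"dz":0,"spin":0},{"dx":-3.5,"dy":0.7,"dz":0,"spin":0},{"dx":-3.5,"dy":0.7,"dz":0,"spin":0},{"dx":-3.5,"dy":0.7,"dz":0,"spin":0},{"dx":-2.5,"dy":0.7,"dz":0,"spin":0},{"dx":-1.2,"dy":0,"dz":0,"spin":0},{"dx":0,"dy":0,"dz":0,"spin":0},{"dx":0,"dy":0,"dz":0,"spin":0}], claw=5)

```text
time: 12.2
ee_pos: [0.7396, -0.0277, 0.3286]
eef_rot: [0.039, 0.999, -0.0, -0.001]
ft_force: [-0.7, -0.5, 0.5]
width: 0.0501
grip_force: 0.0
```

move_arm(steps=[{"dx":0,"dy":0,"dz":2,"spin":0},{"dx":0,"dy":0,"dz":3,"spin":0},{"dx":0,"dy":0,"dz":3,"spin":0},{"dx":0,"dy":0,"dz":1.5,"spin":0},{"dx":0,"dy":0,"dz":0.7,"spin":0},{"dx":0,"dy":0,"dz":0,"spin":0},{"dx":0,"dy":0,"dz":0,"spin":0}])

```text
time: 12.9
ee_pos: [0.7398, -0.0275, 0.2294]
eef_rot: [0.039, 0.999, 0.0, 0.001]
ft_force: [0.7, 0.1, -0.0]
width: 0.0501
grip_force: 0.0
```

Tips are at 47 mm with no contact. I'll lower 4 mm and close gently.

move_arm(steps=[{"dx":0,"dy":0,"dz":0.3,"spin":0},{"dx":0,"dy":0,"dz":0.1,"spin":0},{"dx":0,"dy":0,"dz":0,"spin":0},{"dx":0,"dy":0,"dz":0,"spin":0},{"dx":0,"dy":0,"dz":0,"spin":0},{"dx":0,"dy":0,"dz":0,"spin":0},{"dx":0,"dy":0,"dz":0,"spin":0},{"dx":0,"dy":0,"dz":0,"spin":0}], claw=1.4, squeeze=6)

```text
time: 13.7
ee_pos: [0.7394, -0.0275, 0.2238]
eef_rot: [0.039, 0.999, -0.0, 0.0]
ft_force: [0.3, -0.3, 0.4]
width: 0.0198
grip_force: 6.0
```

move_arm(steps=[{"dx":-0.3,"dy":0,"dz":0,"spin":0},{"dx":-0.4,"dy":0,"dz":0,"spin":0},{"dx":-0.4,"dy":0,"dz":0,"spin":0},{"dx":-0.4,"dy":0,"dz":0,"spin":0},{"dx":-0.2,"dy":0,"dz":0,"spin":0},{"dx":0,"dy":0,"dz":0,"spin":0},{"dx":0,"dy":0,"dz":0,"spin":0}])

```text
time: 14.4
ee_pos: [0.7566, -0.0288, 0.2238]
eef_rot: [0.039, 0.999, -0.0, 0.001]
ft_force: [1.6, -0.4, 0.7]
width: 0.0198
grip_force: 6.0
```

move_arm(steps=[{"dx":0,"dy":0,"dz":0,"spin":0},{"dx":0,"dy":0,"dz":0,"spin":0},{"dx":0,"dy":0,"dz":0,"spin":0},{"dx":0,"dy":0,"dz":-1,"spin":0},{"dx":0,"dy":0,"dz":-2,"spin":0},{"dx":0,"dy":0,"dz":-3,"spin":0},{"dx":0,"dy":0,"dz":-4,"spin":0},{"dx":0,"dy":0,"dz":-4,"spin":0}], claw=5)

```text
time: 15.2
ee_pos: [0.756, -0.0288, 0.3658]
eef_rot: [0.039, 0.999, -0.0, 0.0]
ft_force: [1.1, -0.5, -0.0]
width: 0.0498
grip_force: 0.0
```

move_arm(steps=[{"dx":2,"dy":2,"dz":-2,"spin":0},{"dx":3,"dy":3,"dz":0,"spin":0},{"dx":3,"dy":3,"dz":0,"spin":0},{"dx":3,"dy":3,"dz":0,"spin":0},{"dx":3,"dy":3,"dz":0,"spin":0},{"dx":3,"dy":3,"dz":0,"spin":0},{"dx":3,"dy":3,"dz":0,"spin":0},{"dx":3,"dy":3,"dz":0,"spin":0},{"dx":3,"dy":3,"dz":0,"spin":0},{"dx":3,"dy":3,"dz":0,"spin":0},{"dx":0,"dy":0,"dz":0,"spin":0},{"dx":0,"dy":0,"dz":0,"spin":0}])

```text
time: 16.4
ee_pos: [0.4896, 0.2837, 0.3846]
eef_rot: [0.038, 0.999, 0.0, 0.0]
ft_force: [0.9, -0.3, -0.7]
width: 0.0499
grip_force: 0.0
```

```bash
python3 - <<'E'
from m import *
np.set_printoptions(precision=4,suppress=True)
c=imaging.camera("top"); s=telemetry.read_state();print(s["ee_pos"],s["ft_force"])
hsv=cv2.cvtColor(c["img"],cv2.COLOR_RGB2HSV)
roi=np.zeros((384,512),np.uint8); roi[60:232,148:332]=1
m=((hsv[...,1]<40)&(hsv[...,2]>135)&(roi>0)).astype(np.uint8)
m=cv2.morphologyEx(m,cv2.MORPH_CLOSE,np.ones((5,5)))
for k in cv2.findContours(m,0,2)[0]:
    if cv2.contourArea(k)<300: continue
    h=cv2.boxPoints(cv2.minAreaRect(k)); print(cv2.contourArea(k),h.ravel(),ray(c,h,.036)[:,:2].ravel())
E
```

```text
[0.4904 0.2826 0.3845] [ 0.2236 -0.5847 -0.732 ]
2036.0 [167.3393 170.1683 177.5352 132.2979 230.6469 146.5972 220.451  184.4676] [0.5404 0.2274 0.6511 0.2034 0.612  0.0516 0.5022 0.0778]
1849.0 [246.5405 127.7568 252.6216  91.2703 305.     100.     298.9189 136.4865] [ 0.6685  0.0073  0.7791 -0.0087  0.7557 -0.1611  0.6456 -0.1428]
```

The cover clears the plate edge by at least 6 mm and the far rim by about 17 mm, and the flat cover hasn't moved. Handing in.

```bash
python3 -c "
from bench import job
print(job.close_job())"
```

```text
the job is handed in; nothing more can be done
None
```

The right-hand cover was the warped one: it was rocked and fell back, then was pushed off the plate's far edge and slid clear by its thumbscrew to lie in the reject tray; the flat cover stayed put, and the job is handed in with no verdict returned.

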